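# Index the vial carousel by one notch

### The arm

A 6-joint arm with a two-finger parallel gripper is mounted at the origin on the work surface. World frame = base frame: x ahead of the robot, y to its left, z up, the work surface at z = 0. Lengths are in m, angles in rad, forces in N, time in s.
With the tool pointing down it reaches from about 0.325 to 0.775 m from the base axis. Payload 9.3 kg.
Tool frame: the origin (TCP) lies between the finger pads; the fingertips stand 8 mm ahead of it and the grasp point (between the pads) lies 11 mm behind it; z points along the fingers, y is the line along which they close (so a half turn about z gives the same grasp; the last joint's range is limited). The gripper opens to 85 mm and grips with 20 to 120 N. Pads are 22 mm wide; open, the fingers measure 114 mm over their backs; the gripper's body (76 mm by 85 mm) begins 54 mm behind the grasp point. The pads swing forward as they close: fully open they stand 13 mm farther back than shut.
Start: joints at [-1.378, 0.259, 0.021, 1.334, 0, 1.418], TCP at [0.186, -0.517, 0.239] pointing down, gripper open.
Joint ranges: [-3.04, 3.04], [-0.91, 1.82], [-1.04, 1.36], [-1.92, 1.95], [-1.52, 1.45], [-3.14, 3.14]. Speed limits (rad/s): [2.22, 2.22, 2.79, 3.14, 3.14, 3.14].

### API

Orientations are given as a unit quaternion [x, y, z, w].
In Python, from workcell import bot gives the robot as it stands.
- The arm moves only by the tool drive_tool, never from a script. Its argument "steps" is a list of rows, each a list of 5 numbers: the shift along the tool's x, y, z in m, then the turn about the tool's z in degrees, then the finger opening in m, from 0 to 0.0854. A call has 1 to 8 rows; each row shifts and turns the commanded pose from where the row before left it, along the tool's axes as they then stand; what a row does not reach is not made up. A row lasts 1/10 s, in which the tool goes at most 50 mm and 8.59 degrees, less where a joint would pass 70% of its speed; a pose out of reach is approached as far as the arm can. A call is refused whole if a number of a shift passes 0.05 or a number of a turn 8.59, either way. A call with a gripper value outside its range is refused whole. The fingers move at their own pace and stop on an object; "grip_force" is the grip in N (left out, the last holds). Time passes only in rows, so rows that do not move let the fingers close. It gives the time, the measured TCP pose, the force, the opening and the grip force at its end, in the units of the state.
- bot.read_state(): the state, without advancing time (a new reading comes with each control period).
- bot.grab_frame(name): name is "scene" or "top" or "wrist"; returns a dict with "image" (400x640x3 uint8, red, green, blue), "depth" (400x640 float32, m along the optical axis (not along the pixel's ray), 0 where there is no reading), "camera_matrix" (3x3 intrinsics, pixels), "k1" (the pictures are not rectified: a ray, as slopes to the right and down, at radius r is drawn at 1 + k1 r^2 times it, then the intrinsics apply), "extrinsics" (4x4, takes a point from world to camera coordinates). Camera axes: x right, y down, z forward; pixel columns grow to the right and rows downward; lengths in m; the calibration is good to about 2 mm. A picture is of the moment at which its call begins.
- bot.sign_off(): hands the job in; it is judged then, once.
Trained networks look in a picture, given as the dict that the camera call returned (one of the last four; its "shot" number tells which), for a name from the list of things; names that differ only in an ending like _2 or _b are one class to them, and where a whole thing is asked for, a point or a joint stands for the part that bears it (a point fixed in the world has none). Each returns a list of dicts, best first, with "p" (0 to 1); they miss things now and then, are a little off and sometimes report something else, mostly with a low value. They report only what shows in the picture. A call takes as long as a camera call.
- bot.look_for(picture, label): "centre" ([x, y, z] in m, in world coordinates, good to about 4 mm: the middle of the surface that is visible of it).
- bot.landmark_of(picture, label): "centre" ([x, y, z] in m, in world coordinates, good to about 4 mm: a listed point, or the origin of a listed thing).
The state is a dict: "time_s": time; "joints": joint angles; "joint_vel": joint speeds; "tau": joint torques, N m; "tool_pos": TCP position; "ee_rot": TCP orientation; "wrist_force": force on the tool from outside, world axes, zero at the start; "wrist_torque": the same for the moment, N m; "width": finger opening in m; "finger_force": force on a finger pad.
Only numpy, scipy, OpenCV 4.12 (cv2) and the standard library are available. Lean on these libraries where they do the work, as an engineer would, in place of code of your own. Each camera call takes 0.05 s, during which the arm holds its last target. There are 200 camera calls.

### The job

Turn the vial carousel one notch on, counter-clockwise as seen from above, so that the next place comes under the reader: with the closed fingertips gently press the red dished plunger down to unlock the blue table, swing the table round to the very next notch, and let the plunger spring fully back up so that it locks there. Do it by touch only: grip and lift nothing, do not turn the table backwards or on past that notch, leave the vials standing in their places and the rest of the bench undisturbed.

Things in the scene. Friction and masses are not known exactly. Their poses are not given: they have to be found in the camera images.
- indexer: the carousel's stand, bolted down. Origin: on the bench, on the table's vertical turning axis. Fixed aluminium disc 238 mm across, top 40 mm high, eight notches in its edge 45 degrees apart, one at its -x side. The reader stands at +x: post 179 mm out, head 134 to 160 mm high, reaching in to x = 44 mm. The blue table over the disc is 168 mm across, top 60 mm high, with eight pin nests for vials.
- turntable (a joint): angle of the blue table, rad, growing counter-clockwise seen from above. 0 at the start, locked in a notch (0.013 rad of play either way); the next notch is at 0.785 (45 degrees). Unlocked, it turns with slight friction (0.12 N m) and stays where it is left.
- plunger (a joint): how far the red plunger is pressed down, m: 0 up, 0.012 at its stop. Spring: 4 N up, 8 N down. It rides on the table's arm, 140 mm from the axis, at the stand's -x side at the start. Up, its lock pin stands in a notch; pressed 8 mm or more it is clear. Let go between notches, the pin rests under the disc's edge and springs up on coming within about 3 mm (0.025 rad) of a notch.
- dish: the place to press, the plunger's red dish (moves with it). Origin: centre of its floor, 85 mm above the bench when up. The dish is open on top, 48 mm across inside, 54 mm outside; its rim stands 11 mm above the floor, so fingertips pressing in it can also push it sideways. Pressing or gripping it with over 40 N is too hard.
- vial0_mid (a point): middle (24 mm above its underside) of a loose amber vial with a yellow cap, 24 mm across, 48 mm high, standing on the table in one of the pin nests; its top is 108 mm above the bench. It rides along with the table; do not touch
- vial1_mid (a point): middle (24 mm above its underside) of a loose amber vial with a white cap, 24 mm across, 48 mm high, standing on the table in one of the pin nests; its top is 108 mm above the bench. It rides along with the table; do not touch
- vial2_mid (a point): middle (24 mm above its underside) of a loose amber vial with a green cap, 24 mm across, 48 mm high, standing on the table in one of the pin nests; its top is 108 mm above the bench. It rides along with the table; do not touch
- spare_tube: bystander, leave alone: standing tube with blue cap, 34 mm across, 111 mm high, about 225 mm from the carousel's axis; origin at the centre of its underside
- tip_box: bystander, leave alone: box of yellow pipette tips, 85 x 62 x 60 mm, about 250 mm from the carousel's axis; origin at the centre of its underside
- tube_rack: bystander, leave alone: green rack of small tubes, 70 x 180 x 48 mm, at the left; origin at the centre of its underside
- timer: bystander, leave alone: black timer lying flat, 60 x 85 x 20 mm, at the right; origin at the centre of its underside
- reagent: bystander, leave alone: white bottle with blue cap, 64 mm across, 110 mm high, at the right; origin at the centre of its underside

How it is judged:
By the outcome, as a careful person would: the job done as asked, in the order asked, and still so for the second after the job is handed in, with the robot touching nothing.
It also fails if it takes over 38 s, if anything falls off the work surface, if the arm or the gripper's body presses on something with over 40 N, if the wrist force passes 120 N, or if a joint passes its speed limit or range.

## Working session

There is one attempt and no reset: what is moved stays moved. The work goes in short steps, Python scripts to look and compute and a tool call to move; the robot and the scene stay as the last step left them, time stands still between calls to the robot, and variables do not carry over. Pictures are saved under pics/ and viewed, at most 10 in all, crops included, and the job is handed in when it is done.

Besides the shell and the picture viewer there is one more tool, called after ">>>" as name(argument=value, ...) on one line, values as JSON. drive_tool: Moves the arm, as the interface text tells. Its arguments: {"type":"object","properties":{"steps":{"type":"array","items":{"type":"array","items":{"type":"number"}}},"grip_force":{"type":"number"}},"required":["steps"]}

```bash
mkdir -p pics
python3 - <<'E'
from workcell import bot
import cv2,numpy as np
for n in("scene","top"):
    f=bot.grab_frame(n); cv2.imwrite(f"pics/{n}0.png",f["image"][:,:,::-1])
    for l in("indexer","dish","vial0_mid","vial1_mid","vial2_mid","spare_tube","tip_box","tube_rack","reagent"):
        r=bot.landmark_of(f,l)
        print(n,l,[(np.round(d["centre"],3).tolist(),round(d["p"],2)) for d in r[:2]])
s=bot.read_state();print({k:np.round(v,3).tolist() for k,v in s.items()})
E
```

```text
scene indexer [([0.573, 0.085, -0.003], 0.96)]
scene dish [([0.454, 0.144, 0.083], 0.72), ([0.511, -0.538, 0.002], 0.21)]
scene vial0_mid [([0.601, 0.144, 0.086], 0.51)]
scene vial1_mid [([0.627, 0.064, 0.08], 0.48), ([0.378, -0.432, -0.005], 0.43)]
scene vial2_mid []
scene spare_tube [([0.585, 0.323, 0.0], 0.69)]
scene tip_box [([0.543, -0.168, 0.003], 0.88)]
scene tube_rack [([0.531, 0.452, -0.003], 0.96)]
scene reagent [([0.509, -0.539, 0.001], 0.6)]
top indexer [([0.574, 0.088, 0.001], 0.94)]
top dish [([0.447, 0.152, 0.084], 0.62), ([0.598, 0.031, 0.082], 0.49)]
top vial0_mid [([0.602, 0.144, 0.089], 0.37)]
top vial1_mid []
top vial2_mid [([0.596, 0.032, 0.085], 0.39)]
top spare_tube [([0.585, 0.316, -0.002], 0.43)]
top tip_box [([0.542, -0.164, -0.002], 0.64)]
top tube_rack [([0.528, 0.453, 0.0], 0.87)]
top reagent [([0.517, -0.535, 0.001], 0.65)]
{'time_s': 1.0, 'joints': [-1.378, 0.259, 0.022, 1.334, 0.0, 1.418], 'joint_vel': [0.0, 0.001, 0.001, 0.001, -0.001, 0.001], 'tau': [-0.001, -55.539, 34.474, 0.001, -0.0, 0.0], 'tool_pos': [0.186, -0.517, 0.239], 'ee_rot': [0.985, 0.172, 0.0, 0.0], 'wrist_force': [-0.424, 0.449, -0.488], 'wrist_torque': [0.042, 0.012, -0.022], 'finger_force': 0.0, 'width': 0.085}
```

View pics/top0.png

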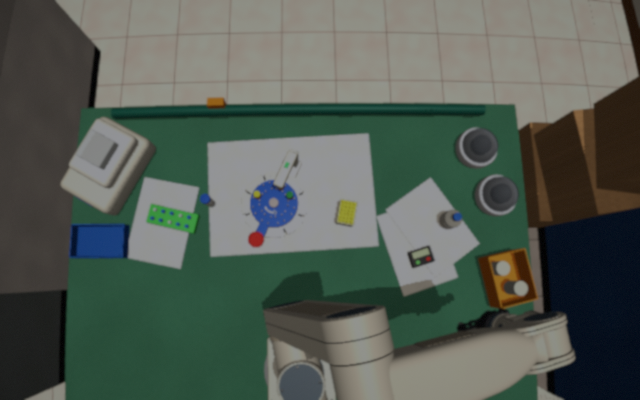

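View pics/scene0.png

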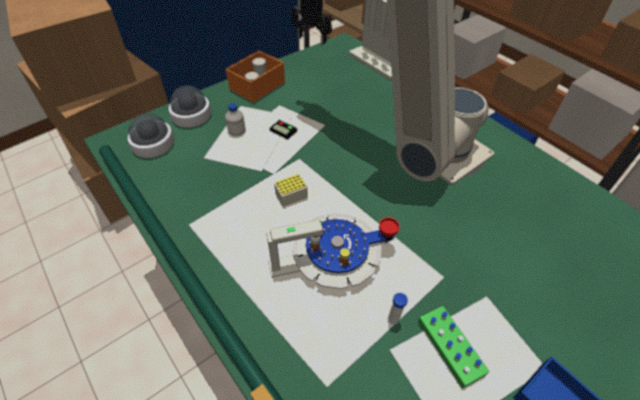

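The top view shows the red dish at (256,240), the table axis at (274,204) and the reader to the upper right at (287,165). The scene view agrees, with the dish at (389,228). The dish lies about 153° from the axis, and turning CCW sweeps it toward -y. I'll refine this using colour and depth.

```bash
cat > h.py <<'E'
from workcell import bot
import cv2,numpy as np
def cloud(f):
    K=f["camera_matrix"];h,w=f["depth"].shape
    u,v=np.meshgrid(np.arange(w),np.arange(h))
    p=cv2.undistortPoints(np.stack([u,v],-1).reshape(-1,1,2).astype(float),K,np.array([f["k1"],0,0,0,0.])).reshape(h,w,2)
    d=f["depth"];P=np.dstack([p[...,0]*d,p[...,1]*d,d])
    E=f["extrinsics"];return (P-E[:3,3])@E[:3,:3]
def seg(f,col):
    hsv=cv2.cvtColor(f["image"],cv2.COLOR_RGB2HSV);H,S,V=[hsv[...,i].astype(int) for i in range(3)]
    P=cloud(f)
    m=((H<8)|(H>172)) if col=="red" else (H>105)&(H<130)
    m&=(S>130)&(V>60)&(f["depth"]>0)
    m&=(abs(P[...,0]-.57)<.22)&(abs(P[...,1]-.09)<.2)&(P[...,2]>.03)&(P[...,2]<.13)
    return P[m]
def circ(q):
    (c,r)=cv2.minEnclosingCircle(q[:,:2].astype(np.float32));return np.round(c,4),round(r,4),len(q),np.round(np.median(q[:,2]),3)
E
python3 - <<'E'
from h import *
for n in("top","scene"):
    f=bot.grab_frame(n)
    q=seg(f,"red");print(n,"red",circ(q),q.mean(0).round(4),((q.max(0)+q.min(0))/2).round(4),(q.max(0)-q.min(0)).round(3))
    b=seg(f,"blue");c=np.array([.574,.087])
    for _ in range(20):
        k=b[(np.hypot(*(b[:,:2]-c).T)<.09)&(abs(b[:,2]-.06)<.012)]; 
        c2=(np.percentile(k[:,:2],99.5,0)+np.percentile(k[:,:2],.5,0))/2;c=c2
    print("blue",c,k.mean(0),len(k))
    for l in("indexer","dish"):
        for _ in range(1):print(l,[np.round(d["centre"],4) for d in bot.landmark_of(f,l)[:1]])
E
```

```text
top red (array([0.446 , 0.1468]), 0.0238, 157, np.float64(0.084)) [0.4463 0.1473 0.0844] [0.4471 0.1473 0.0874] [0.043 0.045 0.025]
blue [0.56709615 0.08879468] [0.56263603 0.08965291 0.05903192] 1207
indexer [array([0.5708, 0.0899, 0.0028])]
dish [array([0.4506, 0.1482, 0.0847])]
scene red (array([0.4501, 0.1476]), 0.0286, 294, np.float64(0.086)) [0.4472 0.1476 0.0883] [0.449  0.1491 0.0821] [0.054 0.053 0.034]
blue [0.57647205 0.09555332] [0.57675218 0.10136722 0.06004895] 1674
indexer [array([ 0.5691,  0.0887, -0.0028])]
dish [array([0.4533, 0.1424, 0.0871])]
```

>>> drive_tool(steps=[[0,0,0,6.6,0],[0,0,0,6.6,0],[0,0,0,6.6,0],[0.016,-0.04,0,0,0],[0.016,-0.04,0,0,0],[0.016,-0.04,0,0,0],[0.016,-0.04,0,0,0],[0.016,-0.04,0,0,0]])

```text
time_s: 2.1
tool_pos: [0.2666, -0.3158, 0.2393]
ee_rot: [1.0, -0.0, 0.0, 0.0]
wrist_force: [0.5, -0.5, 0.2]
width: 0.0003
finger_force: 0.0
```

>>> drive_tool(steps=[[0.016,-0.04,0,0,0],[0.016,-0.04,0,0,0],[0.016,-0.04,0,0,0],[0.016,-0.04,0,0,0],[0.016,-0.04,0,0,0],[0.016,-0.04,0,0,0],[0.016,-0.04,0,0,0],[0.016,-0.04,0,0,0]])

```text
time_s: 2.9
tool_pos: [0.3946, 0.0045, 0.2396]
ee_rot: [1.0, 0.0, 0.0, 0.0]
wrist_force: [0.9, -1.0, 0.2]
width: 0.0001
finger_force: 0.0
```

>>> drive_tool(steps=[[0.014,-0.036,0,0,0],[0.014,-0.036,0,0,0],[0.013,-0.036,0,0,0],[0.013,-0.035,0,0,0],[0,0,0.04,0,0],[0,0,0.04,0,0],[0,0,0,0,0]])

```text
time_s: 3.6
tool_pos: [0.4459, 0.1118, 0.1559]
ee_rot: [1.0, 0.023, -0.004, -0.014]
wrist_force: [-0.5, -0.7, -0.5]
width: -0.0001
finger_force: 0.0
```

Run:
```python
from h import *
f=bot.grab_frame("wrist"); cv2.imwrite("pics/w1.png",f["image"][:,:,::-1])
q=seg(f,"red");print(len(q),q.mean(0).round(4),((q.max(0)+q.min(0))/2).round(4),(q.max(0)-q.min(0)).round(3))
t=q[q[:,2]>.09];print(circ(t))
for l in("indexer","dish","vial0_mid","vial1_mid","vial2_mid"):
    print(l,[(np.round(d["centre"],4),round(d["p"],2)) for d in bot.landmark_of(f,l)[:1]])
print(bot.read_state()["tool_pos"])
g=bot.grab_frame("scene"); cv2.imwrite("pics/s1.png",cv2.resize(g["image"][150:310,250:490,::-1],None,fx=3,fy=3))
```

```text
6451 [0.4467 0.1466 0.0887] [0.4476 0.146  0.091 ] [0.054 0.053 0.015]
(array([0.4475, 0.1463]), 0.0272, 1892, np.float64(0.096))
indexer [(array([0.5739, 0.0865, 0.0032]), 0.65)]
dish [(array([0.4455, 0.1447, 0.0854]), 0.87)]
vial0_mid []
vial1_mid []
vial2_mid []
[0.4496964  0.11167671 0.16160705]
```

View pics/w1.png

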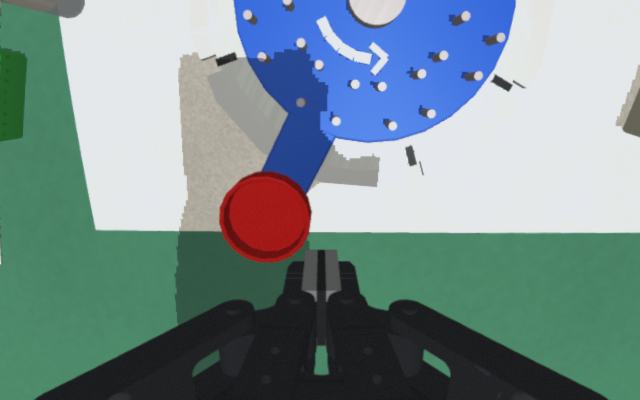

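View pics/s1.png

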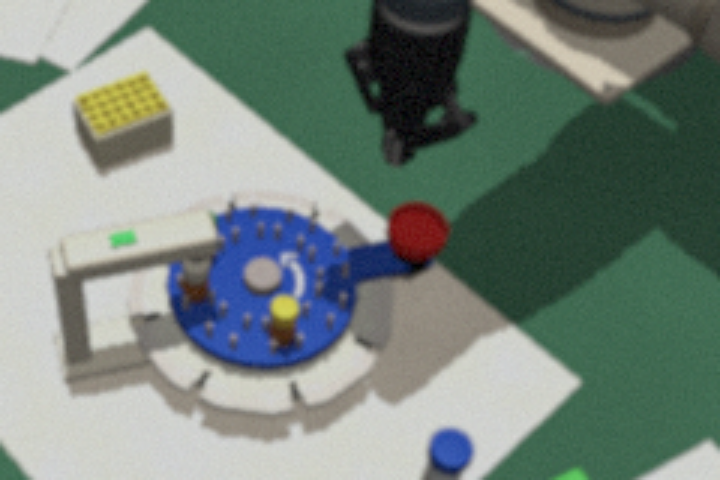

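The wrist view shows the dish at (266,216), with rim centre (0.4475, 0.1463) and radius 27 mm as specified. The axis at (0.574, 0.0865) is 140 mm away, so the geometry is consistent. The gripper is about 35 mm short in y.

>>> drive_tool(steps=[[-0.002,-0.017,0,0,0],[0,-0.0175,0,0,0],[0,0,0,0,0],[0,0,0.02,0,0],[0,0,0.02,0,0],[0,0,0.01,0,0],[0,0,0,0,0]])

```text
time_s: 4.65
tool_pos: [0.4452, 0.1282, 0.1099]
ee_rot: [0.999, 0.036, -0.002, -0.022]
wrist_force: [-0.3, 0.2, 0.4]
width: 0.0004
finger_force: 0.0
```

Run:
```python
from h import *
print({k:np.round(v,4).tolist() for k,v in bot.read_state().items() if k in("tool_pos","ee_rot","wrist_force","time_s")})
f=bot.grab_frame("wrist"); cv2.imwrite("pics/w2.png",f["image"][:,:,::-1])
```

```text
{'time_s': 4.65, 'tool_pos': [0.4452, 0.1282, 0.1099], 'ee_rot': [0.9991, 0.0357, -0.0022, -0.0218], 'wrist_force': [-0.3103, 0.1862, 0.4132]}
```

View pics/w2.png

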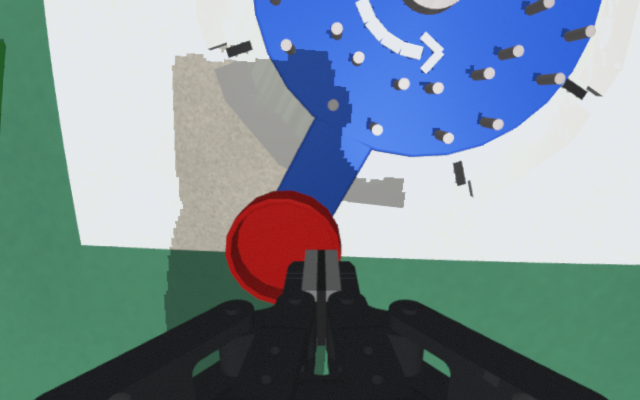

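Run:
```python
from h import *
print(np.round(bot.read_state()["joints"],3))
```

```text
[ 0.071  0.189 -0.417  0.966  0.044  3.142]
```

Joint 6 is at its limit (3.142), which is why the tool stopped short and tilted. I'll raise the tool a little and turn it back by about 90°, since the fingers work equally well that way.

>>> drive_tool(steps=[[0,0,-0.02,-4,0],[0,0,0,-8.5,0],[0,0,0,-8.5,0],[0,0,0,-8.5,0],[0,0,0,-8.5,0],[0,0,0,-8.5,0],[0,0,0,-8.5,0],[0,0,0,-8.5,0]])

```text
time_s: 5.5
tool_pos: [0.4466, 0.1273, 0.132]
ee_rot: [0.829, 0.559, 0.011, -0.019]
wrist_force: [-0.1, -0.1, -0.8]
width: 0.0001
finger_force: 0.0
```

>>> drive_tool(steps=[[0,0,0,-8.5,0],[0,0,0,-8.5,0],[0,0,0,-5,0],[0,0,0,0,0],[0,0,0,0,0]])

```text
time_s: 6.0
tool_pos: [0.4464, 0.1273, 0.1316]
ee_rot: [0.711, 0.703, 0.015, -0.016]
wrist_force: [-0.3, 0.7, -0.6]
width: -0.0003
finger_force: 0.0
```

```bash
cat >> h.py <<'E'
from scipy.spatial.transform import Rotation as R
AX=np.array([.574,.0865]);
def st():
    s=bot.read_state();M=R.from_quat(s["ee_rot"]).as_matrix();p=np.array(s["tool_pos"]);tip=p+.008*M[:,2]
    print("t",s["time_s"],"tip",tip.round(4),"joints",np.round(s["joints"],3),"F",np.round(s["wrist_force"],2));print(M.round(4))
    return M,tip
def to(x,y,z):
    M,tip=st();print("tool shift",(M.T@(np.array([x,y,z])-tip)).round(4))
E
python3 -c "
from h import *
to(.4475,.1463,.105)"
```

```text
t 6.0 tip [0.4464 0.1276 0.1236] joints [ 0.069  0.171 -0.382  1.018  0.044  1.65 ] F [-0.28  0.74 -0.64]
[[ 0.0102  0.9999 -0.0023]
 [ 0.999  -0.0101  0.0436]
 [ 0.0435 -0.0028 -0.999 ]]
tool shift [0.0178 0.001  0.0194]
```

>>> drive_tool(steps=[[0.009,0.001,0,0,0],[0.009,0,0,0,0],[0,0,0.0095,0,0],[0,0,0.01,0,0],[0,0,0,0,0]])

```text
time_s: 6.5
tool_pos: [0.446, 0.1461, 0.1104]
ee_rot: [0.709, 0.704, 0.013, -0.018]
wrist_force: [-0.2, -0.1, 0.9]
width: 0.0002
finger_force: 0.0
```

Run:
```python
from h import *
to(.4475,.1463,.088)
f=bot.grab_frame("wrist"); cv2.imwrite("pics/w3.png",f["image"][:,:,::-1])
```

```text
t 6.5 tip [0.446  0.1464 0.1024] joints [ 0.11   0.199 -0.405  0.968  0.044  1.688] F [-0.23 -0.12  0.87]
[[ 0.0074  1.     -0.0064]
 [ 0.999  -0.0071  0.0431]
 [ 0.043  -0.0067 -0.9991]]
tool shift [-0.0008  0.0016  0.0143]
```

View pics/w3.png

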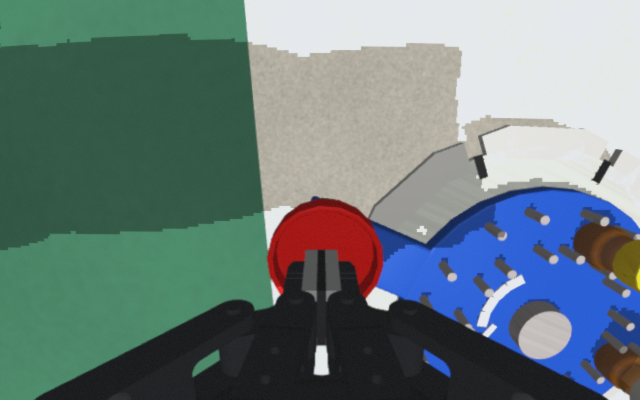

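The fingertips at (322,252) sit above the dish, which is centred near (325,250), so they are well inside the rim. Next I'll descend gently.

>>> drive_tool(steps=[[-0.0008,0.0015,0.005,0,0],[0,0,0.005,0,0],[0,0,0.004,0,0],[0,0,0.002,0,0],[0,0,0.002,0,0],[0,0,0,0,0]])

```text
time_s: 7.15
tool_pos: [0.4484, 0.1461, 0.094]
ee_rot: [0.71, 0.704, 0.014, -0.017]
wrist_force: [-0.1, -0.6, 0.5]
width: 0.0001
finger_force: 0.0
```

```bash
python3 -c "
from h import *
to(.4475,.1463,.075)"
```

```text
t 7.15 tip [0.4484 0.1464 0.086 ] joints [ 0.11   0.216 -0.43   0.924  0.044  1.688] F [-0.13 -0.61  0.47]
[[ 0.0074  1.     -0.0037]
 [ 0.999  -0.0073  0.0435]
 [ 0.0434 -0.004  -0.999 ]]
tool shift [-0.0006 -0.0009  0.011 ]
```

>>> drive_tool(steps=[[0,-0.001,0.002,0,0],[0,0,0.002,0,0],[0,0,0.002,0,0],[0,0,0,0,0]])

```text
time_s: 7.55
tool_pos: [0.4482, 0.1462, 0.0884]
ee_rot: [0.71, 0.704, 0.015, -0.016]
wrist_force: [2.0, -1.4, 5.5]
width: -0.0002
finger_force: 2.8
```

>>> drive_tool(steps=[[0,0,0.002,0,0],[0,0,0.002,0,0],[0,0,0.001,0,0],[0,0,0,0,0]])

```text
time_s: 7.95
tool_pos: [0.4483, 0.1464, 0.0836]
ee_rot: [0.71, 0.704, 0.015, -0.016]
wrist_force: [1.9, -1.7, 6.6]
width: -0.0001
finger_force: 3.6
```

```bash
python3 -c "
from h import *
to(.4475,.1463,.075)"
```

```text
t 7.95 tip [0.4483 0.1468 0.0756] joints [ 0.111  0.225 -0.448  0.894  0.043  1.689] F [ 1.91 -1.69  6.57]
[[ 0.0075  1.     -0.0015]
 [ 0.999  -0.0075  0.0433]
 [ 0.0433 -0.0019 -0.9991]]
tool shift [-0.0005 -0.0008  0.0006]
```

```bash
cat >> h.py <<'E'
def arc(a,n,z):
    M,tip=st();v=tip[:2]-AX;r=np.hypot(*v);p=np.degrees(np.arctan2(v[1],v[0]));print("r,phi",r,p)
    c=tip.copy()
    for i in range(1,n+1):
        q=np.radians(p+a*i/n);rr=r+(.140-r)*i/n
        w=np.array([*(AX+rr*np.array([np.cos(q),np.sin(q)])),tip[2]+(z-tip[2])*i/n]);print((M.T@(w-c)).round(4).tolist());c=w
E
python3 -c "
from h import *
arc(24,8,.0746)"
```

```text
t 7.95 tip [0.4483 0.1468 0.0756] joints [ 0.111  0.225 -0.448  0.894  0.043  1.689] F [ 1.91 -1.69  6.57]
[[ 0.0075  1.     -0.0015]
 [ 0.999  -0.0075  0.0433]
 [ 0.0433 -0.0019 -0.9991]]
r,phi 0.1394034376692441 154.38401252096696
[-0.0067, -0.003, -0.0002]
[-0.0068, -0.0026, -0.0002]
[-0.0069, -0.0023, -0.0002]
[-0.0071, -0.0019, -0.0002]
[-0.0071, -0.0016, -0.0002]
[-0.0072, -0.0012, -0.0002]
[-0.0073, -0.0008, -0.0002]
[-0.0073, -0.0004, -0.0002]
```

>>> drive_tool(steps=[[0,0,0.001,0,0],[0,0,0,0,0]])

```text
time_s: 8.15
tool_pos: [0.4483, 0.1465, 0.0827]
ee_rot: [0.71, 0.704, 0.015, -0.016]
wrist_force: [0.9, -1.7, 7.2]
width: -0.0001
finger_force: 3.7
```

>>> drive_tool(steps=[[-0.0067,-0.003,-0.0003,0,0],[-0.0068,-0.0026,-0.0003,0,0],[-0.0069,-0.0023,-0.0003,0,0],[0,0,0,0,0]])

```text
time_s: 8.55
tool_pos: [0.4407, 0.1256, 0.0831]
ee_rot: [0.71, 0.704, 0.015, -0.015]
wrist_force: [3.2, -2.0, 7.4]
width: -0.0001
finger_force: 3.7
```

Run:
```python
from h import *
arc(15,5,.0746)
f=bot.grab_frame("wrist"); cv2.imwrite("pics/w4.png",f["image"][:,:,::-1])
q=seg(f,"red");t=q[q[:,2]>q[:,2].max()-.006];print(len(q),circ(t),(q.max(0)+q.min(0))/2,q.max(0)-q.min(0))
```

```text
t 8.55 tip [0.4407 0.126  0.0751] joints [ 0.067  0.206 -0.477  0.885  0.043  1.646] F [ 3.23 -2.    7.44]
[[ 7.900e-03  1.000e+00 -1.000e-04]
 [ 9.990e-01 -7.900e-03  4.320e-02]
 [ 4.320e-02 -4.000e-04 -9.991e-01]]
r,phi 0.13898228106442614 163.49303944575453
[-0.007, -0.002, -0.0002]
[-0.0071, -0.0017, -0.0002]
[-0.0072, -0.0013, -0.0002]
[-0.0073, -0.0009, -0.0002]
[-0.0073, -0.0005, -0.0002]
6646 (array([0.4402, 0.1311]), 0.0173, 10, np.float64(0.119)) [0.43984145 0.13210244 0.09867989] [0.05273256 0.04080952 0.05097163]
```

View pics/w4.png

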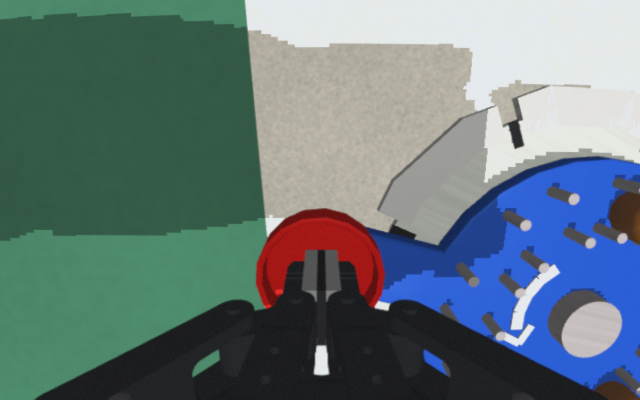

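The table is turning: a notch has appeared at (402,230) and the dish moves with the fingertips. I'll keep going along the arc.

>>> drive_tool(steps=[[-0.007,-0.002,-0.0002,0,0],[-0.0071,-0.0017,-0.0002,0,0],[-0.0072,-0.0013,-0.0002,0,0],[-0.0073,-0.0009,-0.0002,0,0],[-0.0073,-0.0005,-0.0002,0,0],[0,0,0,0,0]])

```text
time_s: 9.2
tool_pos: [0.4347, 0.0898, 0.0827]
ee_rot: [0.71, 0.704, 0.016, -0.015]
wrist_force: [3.9, -0.1, 7.8]
width: -0.0
finger_force: 3.7
```

```bash
cat >> h.py <<'E'
def dish():
    f=bot.grab_frame("wrist");q=seg(f,"red");q=q[(q[:,2]<.1)]
    x=np.percentile(q[:,0],[.5,99.5]);y=q[:,1].max();print("dish extents x",x.round(4),"centre y from far edge",round(y-.027,4),"zmax",np.percentile(q[:,2],98).round(4))
    c=np.array([x.mean(),y-.027])-AX;print("dish r,phi",np.hypot(*c).round(4),(np.degrees(np.arctan2(c[1],c[0]))%360).round(2))
    return f
E
python3 -c "
from h import *
arc(6,2,.0746);dish()"
```

```text
t 9.2 tip [0.4347 0.0902 0.0747] joints [-0.014  0.185 -0.506  0.879  0.044  1.564] F [ 3.93 -0.12  7.79]
[[ 7.900e-03  1.000e+00  8.000e-04]
 [ 9.990e-01 -7.900e-03  4.350e-02]
 [ 4.350e-02  5.000e-04 -9.991e-01]]
r,phi 0.13938875386973673 178.49211888215012
[-0.0073, -0.0002, -0.0003]
[-0.0073, 0.0001, -0.0003]
dish extents x [0.4093 0.4605] centre y from far edge 0.0898 zmax 0.0869
dish r,phi 0.1392 178.62
```

>>> drive_tool(steps=[[-0.0073,-0.0002,-0.0003,0,0],[-0.0073,0.0001,-0.0003,0,0],[-0.0073,0.0006,-0.0003,0,0],[-0.005,0.0007,-0.0002,0,0],[0,0,0,0,0]])

```text
time_s: 9.75
tool_pos: [0.4357, 0.063, 0.0826]
ee_rot: [0.71, 0.704, 0.016, -0.015]
wrist_force: [4.2, 0.1, 7.2]
width: -0.0
finger_force: 3.8
```

```bash
python3 -c "
from h import *
arc(8,8,.0746);dish()"
```

```text
t 9.75 tip [0.4357 0.0634 0.0746] joints [-0.076  0.181 -0.512  0.88   0.044  1.502] F [4.24 0.08 7.2 ]
[[ 7.70e-03  1.00e+00  8.00e-04]
 [ 9.99e-01 -7.70e-03  4.37e-02]
 [ 4.37e-02  4.00e-04 -9.99e-01]]
r,phi 0.14017335147959487 -170.51310539323154
[-0.0024, 0.0005, -0.0001]
[-0.0024, 0.0005, -0.0001]
[-0.0024, 0.0005, -0.0001]
[-0.0024, 0.0006, -0.0001]
[-0.0024, 0.0006, -0.0001]
[-0.0023, 0.0007, -0.0001]
[-0.0023, 0.0007, -0.0001]
[-0.0023, 0.0008, -0.0001]
dish extents x [0.4113 0.4626] centre y from far edge 0.0645 zmax 0.0869
dish r,phi 0.1388 189.13
```

>>> drive_tool(steps=[[0,0,-0.003,0,0],[0,0,-0.0035,0,0],[0,0,0,0,0],[-0.005,0.001,-0.0002,0,0],[-0.004,0.001,-0.0002,0,0],[0,0,0,0,0]])

```text
time_s: 10.4
tool_pos: [0.4356, 0.0537, 0.0878]
ee_rot: [0.71, 0.704, 0.014, -0.017]
wrist_force: [0.5, 0.0, 0.4]
width: 0.0001
finger_force: 0.0
```

```bash
python3 -c "
from h import *
st();dish()"
```

```text
t 10.4 tip [0.4355 0.0541 0.0798] joints [-0.098  0.177 -0.501  0.901  0.043  1.481] F [0.5  0.   0.41]
[[ 0.008   1.     -0.0042]
 [ 0.999  -0.0078  0.0437]
 [ 0.0436 -0.0046 -0.999 ]]
dish extents x [0.4114 0.4624] centre y from far edge 0.0645 zmax 0.0901
dish r,phi 0.1389 189.11
```

>>> drive_tool(steps=[[-0.0025,0.0006,-0.0001,0,0],[-0.0025,0.0006,-0.0001,0,0],[-0.0025,0.0006,-0.0001,0,0],[-0.0025,0.0006,-0.0001,0,0],[-0.0025,0.0006,-0.0001,0,0],[0,0,0,0,0]])

```text
time_s: 11.05
tool_pos: [0.4389, 0.041, 0.0881]
ee_rot: [0.71, 0.704, 0.014, -0.016]
wrist_force: [-0.7, 0.4, -0.3]
width: 0.0002
finger_force: 0.0
```

```bash
python3 -c "
from h import *
st();dish()"
```

```text
t 11.05 tip [0.4389 0.0414 0.0801] joints [-0.125  0.18  -0.497  0.903  0.042  1.453] F [-0.68  0.45 -0.26]
[[ 0.0078  1.     -0.0032]
 [ 0.9991 -0.0076  0.0427]
 [ 0.0427 -0.0035 -0.9991]]
dish extents x [0.4142 0.4652] centre y from far edge 0.052 zmax 0.0901
dish r,phi 0.1387 194.42
```

>>> drive_tool(steps=[[-0.0015,0.0004,-0.0001,0,0],[-0.0015,0.0004,-0.0001,0,0],[-0.0015,0.0004,0,0,0],[-0.0015,0.0005,-0.0001,0,0],[-0.0015,0.0005,0,0,0],[-0.0015,0.0005,-0.0001,0,0],[0,0,0,0,0]])

```text
time_s: 11.8
tool_pos: [0.4416, 0.0317, 0.0884]
ee_rot: [0.71, 0.704, 0.014, -0.016]
wrist_force: [-2.1, -3.8, 6.8]
width: -0.0003
finger_force: 3.3
```

```bash
python3 -c "
from h import *
st();dish()"
```

```text
t 11.8 tip [0.4416 0.032  0.0804] joints [-0.145  0.183 -0.492  0.905  0.041  1.433] F [-2.07 -3.78  6.78]
[[ 0.008   1.     -0.0029]
 [ 0.9991 -0.0079  0.0416]
 [ 0.0415 -0.0033 -0.9991]]
dish extents x [0.4172 0.4682] centre y from far edge 0.042 zmax 0.0926
dish r,phi 0.1386 198.71
```

The plunger has sprung up against the tips, so the pin is in the notch. I'll lift straight up slowly.

>>> drive_tool(steps=[[0,0,-0.002,0,0],[0,0,-0.002,0,0],[0,0,-0.003,0,0],[0,0,-0.005,0,0],[0,0,-0.01,0,0],[0,0,-0.03,0,0],[0,0,-0.04,0,0],[0,0,0,0,0]])

```text
time_s: 12.65
tool_pos: [0.4436, 0.0283, 0.1847]
ee_rot: [0.709, 0.704, 0.016, -0.014]
wrist_force: [0.7, -0.7, -0.6]
width: -0.0002
finger_force: 0.0
```

Run:
```python
from h import *
st()
f=bot.grab_frame("wrist"); cv2.imwrite("pics/w5.png",f["image"][:,:,::-1])
q=seg(f,"red");print(circ(q[q[:,2]>.09]),np.percentile(q[:,2],[2,50,98]),circ(q))
c=np.array(circ(q)[0])-AX;print(np.hypot(*c),np.degrees(np.arctan2(c[1],c[0]))%360)
print([bot.landmark_of(f,l)[:1] for l in("dish","indexer")])
g=bot.grab_frame("scene"); cv2.imwrite("pics/s5.png",cv2.resize(g["image"][150:310,250:490,::-1],None,fx=3,fy=3))
```

```text
t 12.65 tip [0.4436 0.0286 0.1767] joints [-0.154  0.102 -0.319  1.152  0.043  1.424] F [ 0.69 -0.71 -0.63]
[[ 0.007   1.      0.0037]
 [ 0.9991 -0.0072  0.0425]
 [ 0.0426  0.0034 -0.9991]]
(array([0.4429, 0.041 ]), 0.0269, 1264, np.float64(0.096)) [0.08447805 0.08606966 0.09753158] (array([0.443, 0.041]), 0.0269, 5079, np.float64(0.086))
0.13867678248358659 199.15355831789913
[[{'centre': [0.4398, 0.0372, 0.0822], 'p': 0.97}], [{'centre': [0.5709, 0.0885, 0.0033], 'p': 0.68}]]
```

View pics/w5.png

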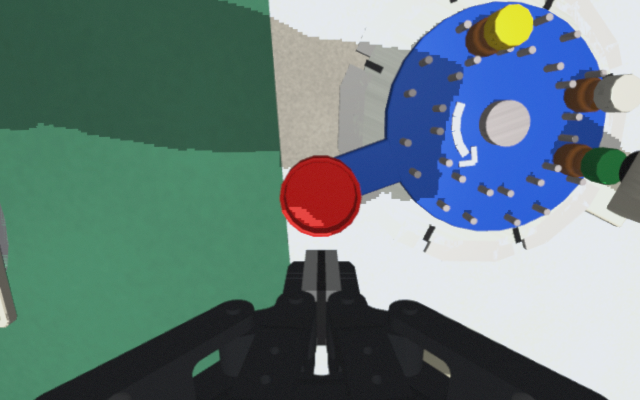

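View pics/s5.png

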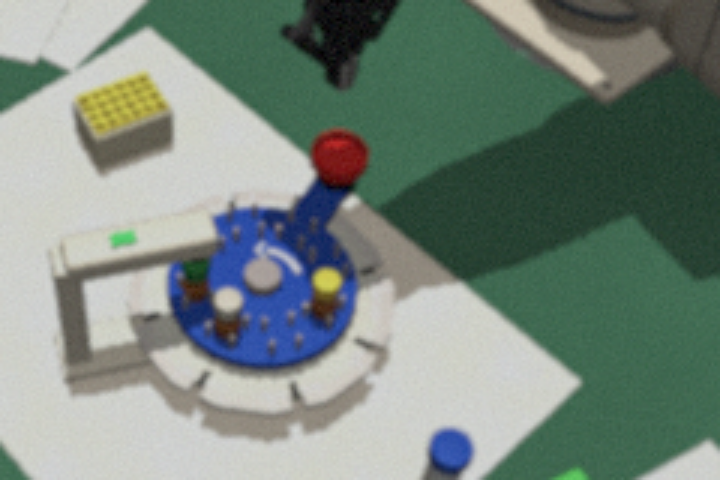

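The rim is back at 96 mm, so the plunger is fully up and locked. The table has turned about 44–45°. All three vials are standing and the tool is clear.

```bash
python3 -c "
from workcell import bot
print(bot.sign_off())"
```

```text
the job is handed in; nothing more can be done
None
```

The carousel is one notch on, counter-clockwise (measured about 44–45°), with the plunger fully back up and locked, the vials standing and the arm clear; the job is handed in at about 13 s.

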